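Stand up the fallen display stand and hang the suncatcher level

ROBOT

A 6-joint arm with a two-finger parallel gripper is mounted at the origin on the work surface. World frame = base frame: x ahead of the robot, y to its left, z up, the work surface at z = 0. Lengths are in m, angles in rad, forces in N, time in s.
With the tool pointing down it reaches from about 0.35 to 0.85 m from the base axis. Payload 8.1 kg.
Tool frame: the origin (TCP) lies at the very end of the fingers, on their centre line; the grasp point (between the pads) lies 19 mm behind it (arm.grip_depth is the distance from the TCP to the grasp point, in m); z points along the fingers, y is the line along which they close (so a half turn about z gives the same grasp; the last joint's range is limited). The gripper opens to 93 mm and grips with 3 to 60 N. Pads are 15 mm wide; open, the fingers measure 128 mm over their backs; the gripper's body (75 mm by 188 mm) begins 65 mm behind the grasp point.
Start: joints at [1.057, 0.13, 1.488, -0, 1.523, -0.085], TCP at [0.249, 0.546, 0.186] pointing down, gripper open.
Joint ranges: [-2.96, 2.96], [-0.89, 2.26], [0.02, 2.5], [-1.34, 4.48], [0, 2.73], [-2.66, 2.66]. Speed limits (rad/s): [2.39, 2.39, 2.79, 3.14, 3.14, 3.14].

INTERFACE

Orientations are given as a 3x3 rotation matrix whose columns are the frame's x, y, z axes.
In Python, from station import arm gives the robot as it stands.
- The arm moves only by the shell command python3 -m jog 'ROWS' [OPENING] [FORCE]. ROWS is text: rows parted by semicolons, each of 4 numbers parted by spaces: the shift along the tool's x, y, z in m, then the turn about the tool's z in degrees. A call has 1 to 8 rows; each row is the pose to reach, as a shift and turn from the pose commanded when the call began, along the tool's axes at that moment; what a row does not reach only later rows make up. A row lasts 1/12 s, in which the tool goes at most 41.7 mm and 7.16 degrees, less where a joint would pass 70% of its speed; a pose out of reach is approached as far as the arm can. A call with a gripper value outside its range is refused whole. OPENING is the closure, from 0 (fully open) to 1 (shut), set as the call begins (- or left out, the last holds). The fingers move at their own pace and stop on an object; FORCE is the grip in N (left out, the last holds). Time passes only in rows, so rows that repeat a pose let the fingers close. It gives the time, the measured TCP pose, the force, the opening and the grip force at its end, in the units of the state.
- arm.get_obs(): the state, without advancing time (a new reading comes with each control period).
- arm.capture(name): name is "scene" or "side" or "wrist"; returns the picture (384x512x3 uint8, red, green, blue); there is no depth.
- arm.camera_info(name): a dict with "mtx" (3x3 intrinsics, pixels), "k1" (the pictures are not rectified: a ray, as slopes to the right and down, at radius r is drawn at 1 + k1 r^2 times it, then the intrinsics apply), "origin" and "attitude" of the camera in the world. Camera axes: x right, y down, z forward; pixel columns grow to the right and rows downward; lengths in m; the calibration is good to about 2 mm. A picture is of the moment at which its call begins: read the wrist's pose just before it. camera_info takes no time and is no camera call; for the wrist camera it gives the pose at the moment of the call.
- arm.sign_off(): hands the job in; it is judged then, once.
Trained networks look in the newest picture that a camera, given by its name, has taken for a name from the list of things; names that differ only in an ending like _2 or _b are one class to them, and where a whole thing is asked for, a point or a joint stands for the part that bears it (a point fixed in the world has none). Each returns a list of dicts, best first, with "conf" (0 to 1); they miss things now and then, are a little off and sometimes report something else, mostly with a low value. They report only what shows in the picture. A call takes as long as a camera call.
- arm.cut_out(camera, label): "mask" (384x512 bool, what is visible of it).
- arm.tip_of(camera, label): "xyz" ([x, y, z] in m, in world coordinates, good to about 4 mm: a listed point, or the origin of a listed thing).
The state is a dict: "time_s": time; "joints": joint angles; "joint_velocities": joint speeds; "joint_efforts": joint torques, N m; "tcp_pos": TCP position; "eef_rot": TCP orientation; "ft_force": force on the tool from outside, world axes, zero at the start; "moment": the same for the moment, N m; "opening": finger opening in m; "finger_force": force on a finger pad.
Only numpy, scipy, OpenCV 4.12 (cv2) and the standard library are available. Lean on these libraries where they do the work, as an engineer would, in place of code of your own. Each camera call takes 0.05 s, during which the arm holds its last target. There are 200 camera calls.

TASK

The suncatcher display stand has fallen forward onto its peg. Lift its top end so that it swings up over the front edge of its base, which stays on the table, and ease it down onto its base so that it does not slam. Then take the L-shaped suncatcher out of the drying rack, hang it on the stand's peg by the one ring that lets it hang level and leave it hanging still, without disturbing the other things on the table.

Things in the scene. Friction and masses are not known exactly. Their poses are not given: they have to be found in the camera images.
- stand: Loose display stand, 0.6 kg: wooden base 90 mm deep (own x), 100 wide (own y), 18 thick, steel underside; steel post 20 mm in diameter from its middle, top 187 mm above the underside; a peg near the top points out along own -x. Origin: centre of the base's underside; own z runs up the post. Starts face down, own z about 7 degrees above level; raised, its peg points to the side where the post's top lay.
- peg (a point): Point on the axis of the stand's dark wooden peg, 34 mm from the post's axis and 175 mm above the base's underside; axes as the stand's. The peg is 8 mm in diameter and ends in a knob 16 mm in diameter and 10 mm long, its outer face 66 mm from the post's axis (bare peg from 10 to 56 mm). Lying, the knob's rim rests on the table under the post.
- base_edge (a point): Middle of the front bottom edge of the stand's base (own x = -45 mm, z = 0), which rests on the table and about which the stand pivots. Raised by about 45 degrees, the stand overbalances and drops onto its base by itself unless held back.
- post_top (a point): Centre of the stand's top end face, 187 mm above the base's underside. Lying, it is about 67 mm above the table with free space under it and 12 mm of post between it and the peg.
- rack: Plywood and wood drying rack fixed to the table, 170 mm (own x) by 120 mm (own y), board 12 mm thick; three slots 9.6 mm wide along own y at own x = -55, 0 and 55 mm between pairs of rails 10 mm thick, whose tops are 42 mm above the table. Origin: centre of its underside.
- suncatcher_mid (a point): L-shaped leaded-glass suncatcher, 8 mm thick (own x), 0.17 kg, of even make, upright in one of the rack's slots, own z up. Leg: own y -40 to 40 mm, 95 mm tall. Arm: own y 40 to 110 mm, 38 mm tall, its top edge level with the leg's. On the top edge stand three wire rings, hole axes along own x. This point: centre of the leg, 47.5 mm above its lower edge.
- ring_left (a point): Centre of the ring above the leg's outer part: own y = -18 mm, 13.5 mm above the top edge; axes as the suncatcher's. All three rings: 23 mm inside, 31 mm outside diameter, wire 4 mm.
- ring_mid (a point): Centre of the ring at own y = 19.5 mm, 13.5 mm above the top edge.
- ring_right (a point): Centre of the ring at own y = 57 mm (above the arm), 13.5 mm above the top edge.
- panel_a: Small square leaded panel 80 mm wide, 65 mm tall, 8 mm thick, standing in another slot. Origin: centre of its lower edge.
- panel_b: The other small square panel, same size, in the remaining slot. Origin: centre of its lower edge.
- flux_jar: Green glass jar with a black lid, 60 mm in diameter, 70 mm tall, loose. Origin: centre of its underside.
- patina: White bottle with a red cap, 52 mm in diameter, 125 mm tall, loose. Origin: centre of its underside.
- solder_spool: White spool of solder standing on its flange, 60 mm in diameter, 40 mm tall, loose. Origin: centre of its underside.
- foil_roll: Roll of copper foil lying flat, 76 mm in diameter, 8 mm tall, loose. Origin: centre of its underside.
- pliers: Running pliers with blue grips lying flat, 185 mm long, 16 mm tall, loose; jaws to own +x. Origin: beside the pivot, on the table.
- brush: Flux brush lying flat, 170 mm long, loose. Origin: on the table under it.

How it is judged:
On the way, in this order (a step that is already met when the one before it is completed fails the run):
1. the stand stands upright on its base (angle between stand's own z axis and vertical below 0.06 rad and angular speed of stand below 0.3 rad/s), for 0.3 s.
2. the suncatcher hangs by its middle ring on the stand's peg (contact force between stand and suncatcher above 0.3 N and distance between ring_mid and peg below 0.03 m), for 0.1 s.
At the end, for the whole second after the job is handed in: The stand stands upright on its base (within 3.4 degrees, at rest), and the suncatcher hangs at rest from the stand's peg by its middle ring, between the post and the knob, level within 8 degrees (angle between stand's own z axis and vertical below 0.06 rad and height (world z) of stand below 0.005 m and x of ring_mid in the frame of stand between -0.058 and -0.008 m and y of ring_mid in the frame of stand between -0.01 and 0.01 m and z of ring_mid in the frame of stand between 0.16 and 0.175 m and angle between suncatcher_mid's own z axis and vertical below 0.14 rad and contact force between suncatcher and rack below 0.05 N and contact force between stand and suncatcher above 0.3 N and linear speed of suncatcher below 0.05 m/s and linear speed of stand below 0.02 m/s); the robot touches nothing.
It fails at once if the stand slammed down or fell over (turning faster than 3.5 rad/s) (angular speed of stand above 3.5 rad/s).
It fails at once if the pivoting edge of the stand's base was lifted more than 30 mm off the table (height (world z) of base_edge above 0.03 m).
It fails at once if another thing was shifted by more than 25 mm (distance of any of panel_a, panel_b, flux_jar, patina, solder_spool, foil_roll, pliers, brush from where it was at the start of the episode above 0.025 m).
It also fails if it takes over 67 s, if anything falls off the work surface, if the arm or the gripper's body presses on something with over 40 N, if the wrist force passes 120 N, or if a joint passes its speed limit or range.

## Working session

There is one attempt and no reset: what is moved stays moved. The work goes in short steps, Python scripts to look and compute and a shell command to move; the robot and the scene stay as the last step left them, time stands still between calls to the robot, and variables do not carry over. Pictures are saved under pics/ and viewed, at most 10 in all, crops included, and the job is handed in when it is done.

```bash
ls; mkdir -p pics
python3 - <<'E'
from station import arm
import cv2,numpy as np
o=arm.get_obs(); print(o['time_s'],o['tcp_pos'],o['eef_rot'].round(3) if hasattr(o['eef_rot'],'round') else o['eef_rot'])
for c in ["scene","side"]:
    im=arm.capture(c); cv2.imwrite(f"pics/{c}0.png",im[:,:,::-1])
    i=arm.camera_info(c); print(c,i)
    for n in ["stand","peg","base_edge","post_top","rack","suncatcher_mid","ring_left","ring_mid","ring_right","panel_a","flux_jar","patina","solder_spool","foil_roll","pliers","brush"]:
        print(c,n,[(np.round(d['xyz'],3).tolist(),round(d['conf'],2)) for d in arm.tip_of(c,n)[:3]])
E
```

```text
pics
0.0 [0.24912978 0.54513822 0.18479591] [[-0.909  0.416 -0.001]
 [ 0.416  0.909 -0.002]
 [ 0.    -0.002 -1.   ]]
scene {'mtx': array([[400.17914865,   0.        , 251.01416631],
       [  0.        , 400.17914865, 191.21696183],
       [  0.        ,   0.        ,   1.        ]]), 'k1': -0.1189938361814782, 'origin': array([1.36526604, 0.42937489, 1.0754544 ]), 'attitude': array([[-0.42055942,  0.66355563, -0.61872748],
       [ 0.90726426,  0.30845509, -0.28587937],
       [ 0.00115278, -0.68157859, -0.73174401]])}
scene stand [([0.536, 0.248, 0.045], 0.73)]
scene peg [([0.494, 0.07, 0.032], 0.91)]
scene base_edge [([0.536, 0.239, -0.0], 0.59), ([0.541, -0.266, 0.011], 0.4), ([0.435, -0.299, 0.122], 0.3)]
scene post_top [([0.503, 0.06, 0.066], 0.88)]
scene rack [([0.486, -0.275, 0.003], 0.87), ([0.502, 0.057, 0.064], 0.58)]
scene suncatcher_mid [([0.433, -0.284, 0.06], 0.62)]
scene ring_left [([0.436, -0.299, 0.121], 0.76), ([0.482, -0.276, 0.016], 0.7), ([0.5, 0.057, 0.067], 0.16)]
scene ring_mid [([0.428, -0.26, 0.12], 0.62), ([0.538, 0.244, 0.043], 0.47), ([0.416, -0.23, 0.12
[... 1337 characters left out ...]
, 0.072], 0.71)]
side rack [([0.487, -0.276, 0.001], 0.71)]
side suncatcher_mid []
side ring_left [([0.435, -0.298, 0.118], 0.92)]
side ring_mid [([0.424, -0.264, 0.126], 0.96), ([0.499, 0.072, 0.032], 0.49)]
side ring_right [([0.422, -0.229, 0.12], 0.8), ([0.396, 0.458, 0.001], 0.29)]
side panel_a [([0.489, -0.277, 0.016], 0.8), ([0.539, -0.266, 0.013], 0.7), ([0.532, 0.246, 0.044], 0.45)]
side flux_jar [([0.74, -0.134, 0.003], 0.67)]
side patina [([0.783, -0.017, 0.0], 0.74)]
side solder_spool [([0.396, 0.461, 0.002], 0.7), ([0.539, -0.267, 0.014], 0.53)]
side foil_roll [([0.404, -0.028, 0.002], 0.87)]
side pliers [([0.729, 0.139, -0.001], 0.61)]
side brush [([0.296, 0.361, -0.002], 0.83)]
```

View pics/scene0.png

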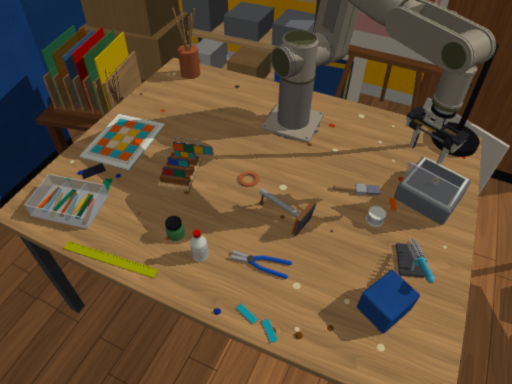

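View pics/side0.png

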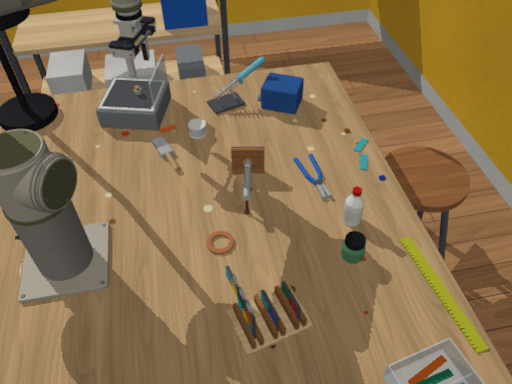

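The stand lies at about (285,208) in scene and (247,180) in side, with its top toward -y. The rack is at (185,165) in scene and (265,310) in side, and the suncatcher is in the slot nearest the robot. The networks agree with both pictures.

I'll fly above the post for a closer look.

```bash
cat > h.py <<'E'
from station import arm
import numpy as np, cv2
def rows(p,ang):
    """shift (tool axes) and turn to bring TCP to world p with tool y at angle ang (deg, world, mod 180)"""
    o=arm.get_obs(); R=np.array(o['eef_rot']); s=R.T@(np.array(p)-o['tcp_pos'])
    cur=np.degrees(np.arctan2(R[1,1],R[0,1])); t=-(ang-cur); t=(t+90)%180-90
    print('t',round(o['time_s'],2),'tcp',np.round(o['tcp_pos'],4),'yang',round(cur,1),'ROW %.4f %.4f %.4f %.1f'%(*s,t))
def tips(cam,names,n=1,k=2):
    for _ in range(n):
        im=arm.capture(cam)
        for a in names: print(cam,a,[(np.round(d['xyz'],4).tolist(),round(d['conf'],2)) for d in arm.tip_of(cam,a)[:k]])
    return im
def ray(cam,px,info=None):
    i=info or arm.camera_info(cam); f=i['mtx']
    K=np.array(f); u=cv2.undistortPoints(np.float64([[px]]),K,np.array([i['k1'],0,0,0.]))[0,0]
    return np.array(i['origin']),np.array(i['attitude'])@np.array([*u,1.])
def proj(cam,P,i=None):
    i=i or arm.camera_info(cam); A=np.array(i['attitude']); q=A.T@(np.array(P)-i['origin']); s=q[:2]/q[2]
    s=s*(1+i['k1']*(s@s)); return (np.array(i['mtx'])[:2,:2]@s+np.array(i['mtx'])[:2,2])
E
python3 -c "
from h import *
rows([.506,.104,.25],-11.5)"
python3 -m jog '-0.417 -0.294 -0.065 77;-0.417 -0.294 -0.065 77;-0.417 -0.294 -0.065 77;-0.417 -0.294 -0.065 77;-0.417 -0.294 -0.065 77;-0.417 -0.294 -0.065 77;-0.417 -0.294 -0.065 77;-0.417 -0.294 -0.065 77' 0.3
python3 -c "
from h import *
rows([.506,.104,.25],-11.5)"
```

```text
t 1.7 tcp [0.2494 0.5457 0.1858] yang 65.4 ROW -0.4170 -0.2951 -0.0642 76.9
time_s: 2.37
tcp_pos: [0.4166, 0.2583, 0.2285]
eef_rot: [[-0.136, 0.991, 0.001], [0.991, 0.136, 0.0], [0.0, 0.001, -1.0]]
ft_force: [1.3, -0.0, 0.0]
opening: 0.0655
finger_force: 0.0
t 2.37 tcp [0.4166 0.2583 0.2285] yang 7.8 ROW -0.1650 0.0676 -0.0215 19.3
```

```bash
python3 -m jog '-0.165 0.068 -0.021 19;-0.165 0.068 -0.021 19;-0.165 0.068 -0.021 19;-0.165 0.068 -0.021 19;-0.165 0.068 -0.021 19;-0.165 0.068 -0.021 19;-0.165 0.068 -0.021 19'
python3 - <<'E'
from h import *
im=tips('wrist',['stand','peg','base_edge','post_top'],2,1)
i=arm.camera_info('wrist'); print(i['origin'],i['attitude'])
m=arm.cut_out('wrist','stand'); print(len(m),m[0]['conf'] if m else 0)
cv2.imwrite('pics/w1.png',im[:,:,::-1])
rows([.506,.104,.25],-11.5)
E
```

```text
time_s: 2.95
tcp_pos: [0.5067, 0.1061, 0.2488]
eef_rot: [[0.19, 0.982, -0.0], [0.982, -0.19, 0.001], [0.0, -0.001, -1.0]]
ft_force: [0.7, 0.5, 0.0]
opening: 0.0652
finger_force: 0.0
wrist stand [([0.5357, 0.2457, 0.043], 0.66)]
wrist peg []
wrist base_edge [([0.5336, 0.2413, 0.0057], 0.86)]
wrist post_top [([0.4953, 0.0615, 0.0663], 0.76)]
wrist stand [([0.5351, 0.2456, 0.042], 0.83)]
wrist peg [([0.4069, -0.0275, -0.0008], 0.45)]
wrist base_edge [([0.5321, 0.2391, 0.0056], 0.82)]
wrist post_top [([0.497, 0.0605, 0.0643], 0.64)]
[0.52141641 0.18295662 0.44688278] [[ 9.82213741e-01 -1.80389937e-01 -5.21117736e-02]
 [-1.87766173e-01 -9.43369112e-01 -2.73493297e-01]
 [ 1.74800982e-04  2.78413703e-01 -9.60461233e-01]]
1 0.59
t 3.5 tcp [0.5065 0.1067 0.249 ] yang -10.8 ROW -0.0027 -0.0000 -0.0010 0.7
```

View pics/w1.png

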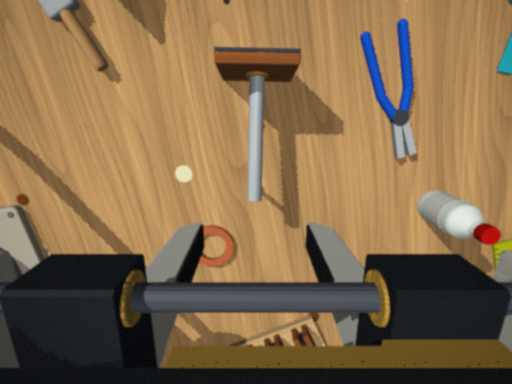

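The wrist picture shows the post running from (257,77) at the base to (254,199) at its top, with the base edge across columns 215–300. I'll back-project these pixels to get the axis.

Run:
```python
from h import *
def at(px,z):
    o,d=ray('wrist',px); return (o+d*(z-o[2])/d[2])[:2]
m=cv2.imread('pics/w1.png').astype(float)
hsv=cv2.cvtColor(m.astype('uint8'),cv2.COLOR_BGR2HSV)
A=[]
for r in (95,110,125,140,155,170,185,194):
    s=hsv[r,235:280,1]; c=np.where(s<60)[0]+235; A.append((r,c.min(),c.max(),len(c)))
print(A)
pts=[]
for r,a,b,n in A:
    h=None; z=.055
    p=at(((a+b)/2,r),z); pts.append(p)
# iterate z by distance from base end
o=np.array([.534,.2455])
P=[]
for (r,a,b,n) in A:
    z=.055
    for _ in range(5):
        p=at(((a+b)/2,r),z); z=.0447+.122*np.linalg.norm(p-o)
    P.append([*p,z])
P=np.array(P); print(P.round(4))
f=np.polyfit(P[:,1],P[:,0],1); print('x=',f,'angle',np.degrees(np.arctan2(-1,-f[0])))
print('base edge ends at z~.095 ', at((217,48),.095),at((300,50),.095))
```

```text
[(95, np.int64(249), np.int64(263), 15), (110, np.int64(249), np.int64(263), 15), (125, np.int64(249), np.int64(262), 14), (140, np.int64(248), np.int64(261), 14), (155, np.int64(248), np.int64(261), 14), (170, np.int64(248), np.int64(261), 14), (185, np.int64(248), np.int64(260), 13), (194, np.int64(247), np.int64(261), 15)]
[[0.5269 0.2003 0.0503]
 [0.5233 0.1815 0.0526]
 [0.519  0.1625 0.055 ]
 [0.5139 0.1434 0.0574]
 [0.5102 0.1236 0.0599]
 [0.5063 0.1036 0.0623]
 [0.5017 0.0833 0.0649]
 [0.4993 0.0709 0.0664]]
x= [0.21481955 0.48386985] angle -102.12399733341607
base edge ends at z~.095  [0.49243623 0.25594162] [0.58408148 0.23631081]
```

```bash
python3 -m jog '-0.003 0 0.1 1.3;-0.003 0 0.1 1.3;-0.003 0 0.1 1.3;-0.003 0 0.14 1.3;-0.003 0 0.17 1.3;-0.003 0 0.19 1.3;-0.003 0 0.2055 1.3;-0.003 0 0.2055 1.3'
python3 -c "
from h import *
rows([.5062,.1038,.0434],-12.1)
print(arm.get_obs()['ft_force'])
for t in np.linspace(7,92,25):
    a=np.radians(t);c,s=np.cos(a),np.sin(a);b=np.array([-.045*s+.145*c,.045*c+.145*s]);print(round(t,1),(.1384-b[0]).round(4),-(b[1]-.0624).round(4))"
```

```text
time_s: 4.17
tcp_pos: [0.5028, 0.1031, 0.0394]
eef_rot: [[0.211, 0.978, -0.007], [0.978, -0.211, -0.001], [-0.002, -0.006, -1.0]]
ft_force: [-0.7, 0.4, -0.4]
opening: 0.0648
finger_force: 0.0
t 4.17 tcp [0.5028 0.1031 0.0394] yang -12.2 ROW 0.0014 0.0031 -0.0041 -0.1
[-0.70329843  0.41852271 -0.36397025]
7.0 -0.0 0.0001
10.5 0.0041 -0.0084
14.1 0.0087 -0.0165
17.6 0.0138 -0.0244
21.2 0.0194 -0.0319
24.7 0.0255 -0.0391
28.2 0.032 -0.0459
31.8 0.0389 -0.0522
35.3 0.0461 -0.0582
38.9 0.0538 -0.0636
42.4 0.0617 -0.0686
46.0 0.0699 -0.0731
49.5 0.0784 -0.0771
53.0 0.0872 -0.0805
56.6 0.0961 -0.0834
60.1 0.1052 -0.0857
63.7 0.1144 -0.0875
67.2 0.1237 -0.0887
70.8 0.1331 -0.0893
74.3 0.1425 -0.0894
77.8 0.1518 -0.0888
81.4 0.1611 -0.0877
84.9 0.1704 -0.086
88.5 0.1795 -0.0838
92.0 0.1884 -0.0809
```

```bash
python3 -m jog '0.0015 0.003 -0.004 0;0.0015 0.003 -0.004 0'
python3 -m jog '0 0 0 0;0 0 0 0;0 0 0 0;0 0 0 0;0 0 0 0;0 0 0 0;0 0 0 0;0 0 0 0' 0.85 14
python3 -c "
from h import *
rows([.5062,.1038,.0434],-12.1)"
```

```text
time_s: 4.33
tcp_pos: [0.5112, 0.1045, 0.0497]
eef_rot: [[0.211, 0.978, 0.003], [0.978, -0.211, 0.0], [0.001, 0.003, -1.0]]
ft_force: [1.0, -0.7, 0.6]
opening: 0.0652
finger_force: 0.0
time_s: 5.0
tcp_pos: [0.5093, 0.1042, 0.0474]
eef_rot: [[0.211, 0.978, -0.0], [0.978, -0.211, 0.0], [-0.0, -0.0, -1.0]]
ft_force: [0.5, 0.9, 0.3]
opening: 0.0168
finger_force: 0.0
t 5.0 tcp [0.5093 0.1042 0.0474] yang -12.2 ROW -0.0011 -0.0029 0.0040 -0.1
```

Run:
```python
from h import *
a=arm.capture('wrist');s=arm.capture('side');c=arm.capture('scene')
def crop(im,x,y,w=130,h=130,k=3): return cv2.resize(im[y:y+h,x:x+w],None,fx=k,fy=k,interpolation=2)
cv2.imwrite('pics/a2.png',np.hstack([crop(s,180,110),crop(c,220,150)])[:,:,::-1])
o=arm.get_obs();print(o['opening'],o['finger_force'],o['time_s'])
tips('scene',['post_top','stand'],1,1);tips('side',['post_top','stand'],1,1)
```

```text
0.014089507430706295 0.0 5.15
scene post_top [([0.5014, 0.057, 0.0641], 0.85)]
scene stand [([0.5385, 0.2464, 0.0422], 0.59)]
side post_top [([0.4943, 0.0646, 0.0709], 0.85)]
side stand [([0.5319, 0.2451, 0.0442], 0.73)]
```

View pics/a2.png

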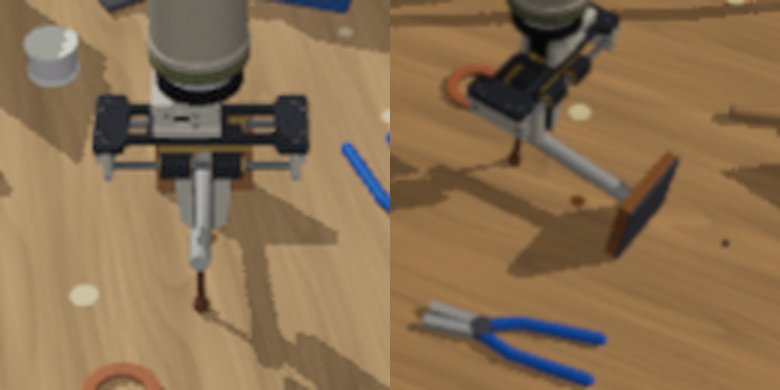

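```bash
python3 -m jog '0 0 0 0;0 0 0 0;0 0 0 0' 1 14; python3 -c "
from h import *
a=arm.capture('wrist');cv2.imwrite('pics/w2.png',a[:,:,::-1])"
```

```text
time_s: 5.7
tcp_pos: [0.5094, 0.1042, 0.0475]
eef_rot: [[0.211, 0.978, 0.0], [0.978, -0.211, -0.0], [-0.0, 0.0, -1.0]]
ft_force: [-0.6, -0.7, -0.4]
opening: 0.0013
finger_force: 0.0
```

View pics/w2.png

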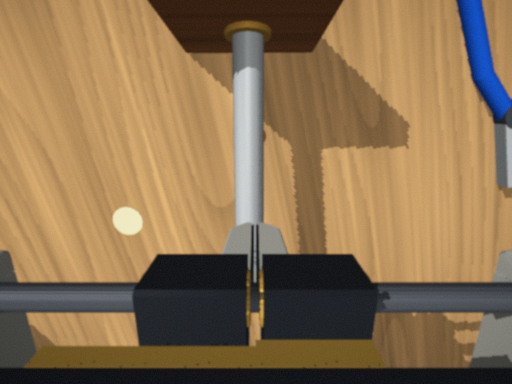

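The fingers have shut on nothing. They show at (255,225), where they hide the post. I'll check by projection where the fingertips and post really are.

Run:
```python
from h import *
o=arm.get_obs(); p=np.array(o['tcp_pos']); i=arm.camera_info('wrist'); print(i['origin'],i['mtx'][0],i['k1'])
print('tcp wrist',proj('wrist',p))
for n,q in dict(h187=(.497,.0612,.0675),h145=(.5062,.1038,.0624),h100=(.5156,.1457,.057),h0=(.5364,.2445,.0447)).items():
    print(n,proj('wrist',q).round(1),'side',proj('side',q).round(1),'scene',proj('scene',q).round(1))
print('tcp side',proj('side',p),'scene',proj('scene',p))
for c in('side','scene'): arm.capture(c); print(c,[(m['conf'],np.argwhere(m['mask']).min(0),np.argwhere(m['mask']).max(0)) for m in arm.cut_out(c,'post_top')[:1]])
```

```text
[0.52608992 0.17996969 0.24535839] [283.38968203   0.         254.55590667] -0.0014293724811199715
tcp wrist [254.00713534 217.33972306]
h187 [249.8 285.3] side [247.1 198.2] scene [259.7 190.4]
h145 [249.7 226.7] side [247.5 188.1] scene [270.  197.1]
h100 [250.  164.4] side [248.1 178.8] scene [280.2 203.9]
h0 [248.8  -0.9] side [248.8 158.5] scene [305.3 220.1]
tcp side [248.70999008 191.45859081] scene [269.57584102 200.65599536]
side [(0.58, array([159, 232]), array([214, 264]))]
scene [(0.65, array([195, 260]), array([234, 314]))]
```

Run:
```python
from h import *
print(arm.grip_depth)
p=np.array(arm.get_obs()['tcp_pos'])
out=[]
for c in('side','scene'):
    im=arm.capture(c); u=proj(c,p).round().astype(int); x,y=u-[25,32]; k=8
    q=cv2.resize(im[y:y+50,x:x+50],None,fx=k,fy=k,interpolation=2)
    for dz,col in((0,(255,0,0)),(.019,(0,255,0)),(.04,(0,0,255))):
        v=(proj(c,p+[0,0,dz])-[x,y]+.5)*k; cv2.circle(q,tuple(int(t) for t in v),4,col,-1)
    for h in((.497,.0612,.0675),(.5062,.1038,.0624)):
        v=(proj(c,np.array(h))-[x,y]+.5)*k; cv2.circle(q,tuple(int(t) for t in v),4,(255,0,255),-1)
    out.append(q)
cv2.imwrite('pics/a3.png',np.hstack(out)[:,:,::-1])
```

```text
0.0188
```

View pics/a3.png

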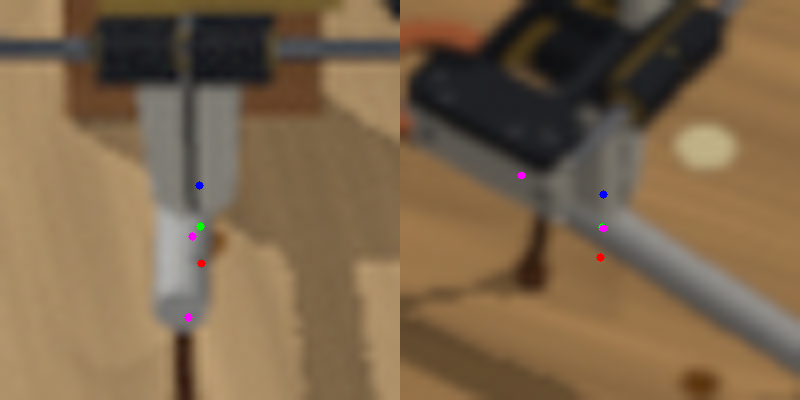

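The fingers really end about 26 mm above where the TCP projects. In the side crop the tips are at (190,210), resting on the post, while the TCP dot is at (201,263). Going 27 mm lower is safe whichever reading is right, so I'll open, go lower and grip again.

```bash
python3 -m jog '0 0 0 0;0 0 0 0;0 0 0 0;0 0 0 0;0 0 0 0;0 0 0 0;0 0 0 0;0 0 0 0' 0.35 14
python3 -m jog '0 -0.002 0.01 0;0 -0.002 0.02 0;0 -0.002 0.027 0;0 -0.002 0.027 0'
python3 -m jog '0 0 0 0;0 0 0 0;0 0 0 0;0 0 0 0;0 0 0 0;0 0 0 0;0 0 0 0;0 0 0 0' 1 14
```

```text
time_s: 6.72
tcp_pos: [0.5094, 0.1042, 0.0475]
eef_rot: [[0.211, 0.978, -0.0], [0.978, -0.211, 0.0], [0.0, -0.0, -1.0]]
ft_force: [-0.2, -0.6, -0.1]
opening: 0.0493
finger_force: 0.0
time_s: 7.05
tcp_pos: [0.5052, 0.1044, 0.0176]
eef_rot: [[0.211, 0.978, -0.004], [0.978, -0.211, -0.0], [-0.001, -0.004, -1.0]]
ft_force: [0.7, -0.2, 0.1]
opening: 0.0599
finger_force: 0.0
time_s: 7.72
tcp_pos: [0.5074, 0.1046, 0.0206]
eef_rot: [[0.211, 0.978, 0.0], [0.978, -0.211, -0.0], [-0.0, 0.0, -1.0]]
ft_force: [-0.4, -0.9, 1.5]
opening: 0.0198
finger_force: 14.0
```

Gripped at 19.8 mm with 14 N. Next I'll swing the stand up along the arc.

```bash
python3 -m jog '0.004 0 -0.008 0;0.009 0 -0.0165 0;0.014 0 -0.0245 0;0.0195 0 -0.032 0;0.0255 0 -0.039 0;0.032 0 -0.046 0;0.039 0 -0.052 0;0.046 0 -0.058 0'
python3 - <<'E'
from h import *
for c in('scene','side'): tips(c,['post_top','base_edge','stand'],1,1)
o=arm.get_obs();print(o['tcp_pos'],o['opening'],o['ft_force'],o['moment'])
E
```

```text
time_s: 8.38
tcp_pos: [0.5173, 0.1504, 0.0793]
eef_rot: [[0.211, 0.978, 0.0], [0.978, -0.211, 0.0], [0.0, 0.0, -1.0]]
ft_force: [-1.0, 1.0, -3.6]
opening: 0.0192
finger_force: 14.0
scene post_top [([0.5184, 0.1108, 0.1419], 0.81)]
scene base_edge [([0.5356, 0.2403, 0.0015], 0.79)]
scene stand [([0.5425, 0.2654, 0.0334], 0.7)]
side post_top [([0.5101, 0.1186, 0.146], 0.68)]
side base_edge [([0.5373, 0.2385, 0.0012], 0.97)]
side stand [([0.537, 0.2661, 0.0369], 0.9)]
[0.51707779 0.14912383 0.07831023] 0.01958481865704802 [-1.49832684 -0.90015199  0.2870184 ] [-0.23611826  0.38053378  0.06133369]
```

```bash
python3 -m jog '0.0075 0 -0.0055 0;0.0155 0 -0.0105 0;0.024 0 -0.015 0;0.0325 0 -0.019 0;0.041 0 -0.0225 0;0.05 0 -0.025 0;0.059 0 -0.0275 0;0.068 0 -0.0295 0'
python3 - <<'E'
from h import *
for c in('scene','side'): tips(c,['post_top','base_edge','stand'],1,1)
o=arm.get_obs();print(o['tcp_pos'],o['opening'],o['ft_force'],o['moment'])
E
```

```text
time_s: 9.45
tcp_pos: [0.5315, 0.2173, 0.1082]
eef_rot: [[0.21, 0.978, -0.0], [0.978, -0.21, 0.0], [0.0, -0.0, -1.0]]
ft_force: [-2.5, 2.0, -1.7]
opening: 0.0195
finger_force: 14.0
scene post_top [([0.3983, 0.4611, 0.0012], 0.38)]
scene base_edge [([0.5355, 0.2399, 0.0002], 0.57)]
scene stand [([0.5456, 0.2792, 0.0195], 0.92)]
side post_top [([0.5256, 0.1972, 0.19], 0.79)]
side base_edge [([0.5371, 0.2391, 0.0014], 0.61)]
side stand [([0.5387, 0.277, 0.0197], 0.57)]
[0.53135646 0.21579037 0.10788779] 0.019982673507183038 [-2.43166474  1.56381764  1.37286266] [0.18708793 0.62178694 0.07640418]
```

```bash
python3 -m jog '0.009 0 -0.001 0;0.0185 0 -0.002 0;0.028 0 -0.002 0;0.0375 0 -0.0015 0;0.0465 0 0 0;0.055 0 0.0015 0;0.06 0 0.0025 0;0.064 0 0.0035 0'
python3 - <<'E'
from h import *
for c in('scene','side'): tips(c,['post_top','base_edge','stand'],1,1)
o=arm.get_obs();print(o['tcp_pos'],o['opening'],o['ft_force'],o['moment'])
E
```

```text
time_s: 10.52
tcp_pos: [0.5454, 0.2803, 0.1049]
eef_rot: [[0.21, 0.978, 0.001], [0.978, -0.21, 0.001], [0.001, 0.001, -1.0]]
ft_force: [-2.9, 2.4, 5.6]
opening: 0.0191
finger_force: 14.0
scene post_top [([0.4367, -0.2965, 0.1255], 0.37)]
scene base_edge [([0.535, 0.2396, 0.0021], 0.57)]
scene stand [([0.55, 0.2844, 0.0044], 0.69)]
side post_top [([0.5421, 0.2731, 0.1907], 0.58)]
side base_edge [([0.5392, 0.2424, 0.0032], 0.74)]
side stand [([0.543, 0.2834, 0.0023], 0.71)]
[0.54534828 0.27987418 0.10500465] 0.01975154987328226 [-2.86925217  3.43442231  5.16198009] [0.59169381 0.60912164 0.00217066]
```

```bash
python3 -m jog '0.001 0 0.0005 0;0.002 0 0.001 0;0.003 0 0.001 0;0.004 0 0.0015 0;0.005 0 0.002 0;0.006 0 0.002 0;0.007 0 0.002 0;0.007 0 0.002 0'
python3 - <<'E'
from h import *
for c in('scene','side'): tips(c,['post_top','base_edge','stand','peg'],1,1)
o=arm.get_obs();print(o['tcp_pos'],o['opening'],o['ft_force'],o['moment'])
E
```

```text
time_s: 11.58
tcp_pos: [0.5469, 0.2863, 0.1031]
eef_rot: [[0.21, 0.978, 0.001], [0.978, -0.21, 0.001], [0.001, 0.001, -1.0]]
ft_force: [-3.2, 2.2, 6.3]
opening: 0.0194
finger_force: 14.0
scene post_top [([0.4839, -0.2764, 0.0133], 0.25)]
scene base_edge [([0.5361, 0.2397, 0.0016], 0.75)]
scene stand [([0.5517, 0.2841, 0.0005], 0.82)]
scene peg [([0.4349, -0.3001, 0.1212], 0.67)]
side post_top [([0.5452, 0.279, 0.1914], 0.95)]
side base_edge [([0.539, 0.2406, 0.0046], 0.8)]
side stand [([0.5444, 0.2834, 0.0027], 0.74)]
side peg [([0.54, 0.243, 0.174], 0.72)]
[0.54688914 0.28626394 0.10309852] 0.01973903153532068 [-2.74772253  2.1266755   6.12337925] [ 0.08716481  0.7523383  -0.03517429]
```

```bash
python3 -m jog '0.001 0 0 0;0.002 0 0 0;0.003 0 0 0;0.004 0 0 0;0.004 0 0 0'
python3 - <<'E'
from h import *
for c in('side','scene','side'): tips(c,['post_top','base_edge','stand'],1,1)
o=arm.get_obs();print(o['tcp_pos'],o['opening'],o['ft_force'],o['moment'])
E
```

```text
time_s: 12.5
tcp_pos: [0.5473, 0.2894, 0.1022]
eef_rot: [[0.211, 0.978, 0.0], [0.978, -0.211, -0.0], [-0.0, 0.0, -1.0]]
ft_force: [-0.8, 0.5, 2.6]
opening: 0.0197
finger_force: 14.0
side post_top [([0.5454, 0.2856, 0.1913], 0.91)]
side base_edge [([0.5375, 0.2396, 0.0019], 0.67)]
side stand [([0.5414, 0.2841, -0.0022], 0.63)]
scene post_top [([0.4868, -0.2799, 0.0149], 0.16)]
scene base_edge [([0.536, 0.2416, 0.0008], 0.97)]
scene stand [([0.5463, 0.2833, 0.0004], 0.85)]
side post_top [([0.5444, 0.2867, 0.1876], 0.64)]
side base_edge [([0.5335, 0.242, -0.0012], 0.67)]
side stand [([0.5418, 0.2847, -0.0], 0.63)]
[0.54721153 0.28925394 0.10227276] 0.019763600694571278 [ 0.27842391  0.88357099 -0.723532  ] [-0.19059933 -0.07107591  0.00176115]
```

Forces on the tool have gone to zero and the tips show the stand upright. Time to release and rise.

```bash
python3 -m jog '0 0 0 0;0 0 0 0;0 0 0 0;0 0 0 0;0 0 -0.01 0;0 0 -0.03 0;0 0 -0.06 0;0 0 -0.1 0' 0.5
python3 -m jog '0 0 -0.04 0;0 0 -0.08 0;0 0 -0.08 0'
python3 - <<'E'
from h import *
for c in('side','scene'): tips(c,['post_top','base_edge','stand','peg','ring_left','ring_mid','ring_right'],2,1)
tips('wrist',['post_top','peg','stand'],1,1)
E
```

```text
time_s: 13.77
tcp_pos: [0.5453, 0.2886, 0.2009]
eef_rot: [[0.211, 0.978, -0.005], [0.978, -0.211, -0.002], [-0.003, -0.005, -1.0]]
ft_force: [0.1, 0.6, 0.1]
opening: 0.0464
finger_force: 0.0
time_s: 14.02
tcp_pos: [0.5504, 0.2908, 0.2945]
eef_rot: [[0.211, 0.977, 0.014], [0.978, -0.211, 0.006], [0.009, 0.013, -1.0]]
ft_force: [0.5, -0.0, 1.7]
opening: 0.0466
finger_force: 0.0
side post_top [([0.5429, 0.2862, 0.1868], 0.72)]
side base_edge [([0.5371, 0.2388, -0.0003], 0.74)]
side stand [([0.5428, 0.2847, 0.0007], 0.75)]
side peg [([0.5396, 0.2493, 0.1752], 0.89)]
side ring_left [([0.4363, -0.3006, 0.1171], 0.65)]
side ring_mid [([0.4252, -0.2626, 0.1234], 0.78)]
side ring_right [([0.4188, -0.2288, 0.1214], 0.83)]
side post_top []
side base_edge [([0.5377, 0.2374, -0.0], 0.56)]
side stand [([0.5452, 0.2831, 0.0025], 0.91)]
side peg [([0.5394, 0.2496, 0.1721], 0.59)]
side ring_left [([0.4367, -0.299, 0.1191], 0.87)]
side ring_mid [([0.4195, -0.2638, 0.1247], 0.63)]
side ring_right [([0.4206, -0.2281, 0.1181], 0.85)]
scene post_top [([0.5469, 0.282, 0.1829], 0.75)]
scene base_edge [([0.5366, 0.2424, 0.0023], 0.73)]
scene stand [([0.5495, 0.2837, -0.0008], 0.7)]
scene peg [([0.5367, 0.2503, 0.1745], 0.67)]
scene ring_left [([0.4379, -0.2991, 0.1223], 0.85)]
scene ring_mid [([0.4276, -0.2604, 0.1197], 0.61)]
scene ring_right [([0.42, -0.2282, 0.1203], 0.72)]
scene post_top [([0.5483, 0.278, 0.1857], 0.59)]
scene base_edge [([0.538, 0.2388, 0.0002], 0.64)]
scene stand [([0.5514, 0.2854, 0.0005], 0.73)]
scene peg [([0.5376, 0.2498, 0.1735], 0.79)]
scene ring_left [([0.4364, -0.2968, 0.1183], 0.66)]
scene ring_mid [([0.4278, -0.261, 0.1177], 0.56)]
scene ring_right [([0.4193, -0.2279, 0.1218], 0.92)]
wrist post_top [([0.5417, 0.2829, 0.1865], 0.56)]
wrist peg [([0.5384, 0.2484, 0.1736], 0.78)]
wrist stand [([0.5449, 0.2829, 0.0007], 0.88)]
```

```bash
python3 -c "
from h import *
rows([.4163,-.2178,.25],13.3)"
python3 -m jog '-0.525 -0.024 0.02 -25.5;-0.525 -0.024 0.02 -25.5;-0.525 -0.024 0.02 -25.5;-0.525 -0.024 0.02 -25.5;-0.525 -0.024 0.02 -25.5;-0.525 -0.024 0.02 -25.5;-0.525 -0.024 0.02 -25.5;-0.525 -0.024 0.02 -25.5'
python3 -c "
from h import *
rows([.4163,-.2178,.25],13.3)"
```

```text
t 15.82 tcp [0.5472 0.2894 0.2825] yang -12.2 ROW -0.5234 -0.0211 0.0325 -25.5
time_s: 16.48
tcp_pos: [0.462, -0.0322, 0.2701]
eef_rot: [[-0.231, 0.973, 0.001], [0.973, 0.231, -0.0], [-0.0, 0.001, -1.0]]
ft_force: [1.1, -0.5, 0.7]
opening: 0.0466
finger_force: 0.0
t 16.48 tcp [ 0.462  -0.0322  0.2701] yang 13.4 ROW -0.1700 -0.0873 0.0201 0.1
```

```bash
python3 -m jog '-0.17 -0.087 0.02 0;-0.17 -0.087 0.02 0;-0.17 -0.087 0.02 0;-0.17 -0.087 0.02 0;-0.17 -0.087 0.02 0;-0.17 -0.087 0.02 0;-0.17 -0.087 0.02 0'
python3 - <<'E'
from h import *
im=tips('wrist',['ring_left','ring_mid','ring_right','suncatcher_mid','rack'],2,2)
cv2.imwrite('pics/w3.png',im[:,:,::-1])
rows([.4163,-.2178,.056],13.3)
for n,q in dict(L=(.4365,-.2989,.1205),M=(.427,-.263,.1205),R=(.4184,-.2265,.1205)).items(): print(n,proj('wrist',q).round(1))
E
```

```text
time_s: 17.07
tcp_pos: [0.4167, -0.2172, 0.2497]
eef_rot: [[-0.227, 0.974, -0.0], [0.974, 0.227, 0.0], [0.001, -0.0, -1.0]]
ft_force: [0.5, 1.0, 0.6]
opening: 0.0469
finger_force: 0.0
wrist ring_left [([0.4321, -0.2996, 0.1177], 0.75)]
wrist ring_mid [([0.4283, -0.2684, 0.1175], 0.7)]
wrist ring_right [([0.4177, -0.2308, 0.1179], 0.92), ([0.43, -0.2971, 0.1227], 0.71)]
wrist suncatcher_mid [([0.4268, -0.2676, 0.1205], 0.45), ([0.4172, -0.2286, 0.1172], 0.3)]
wrist rack [([0.4859, -0.2778, 0.0], 0.93)]
wrist ring_left [([0.4323, -0.2984, 0.123], 0.62)]
wrist ring_mid [([0.4248, -0.2657, 0.1203], 0.82)]
wrist ring_right [([0.4204, -0.2317, 0.1197], 0.95)]
wrist suncatcher_mid []
wrist rack [([0.486, -0.2791, -0.002], 0.79), ([0.4055, -0.0224, -0.0021], 0.6)]
t 17.67 tcp [ 0.4175 -0.2158  0.25  ] yang 13.4 ROW -0.0016 -0.0017 0.1940 0.1
L [253.7 242.6]
M [252.9 215.2]
R [252.9 185.8]
```

View pics/w3.png

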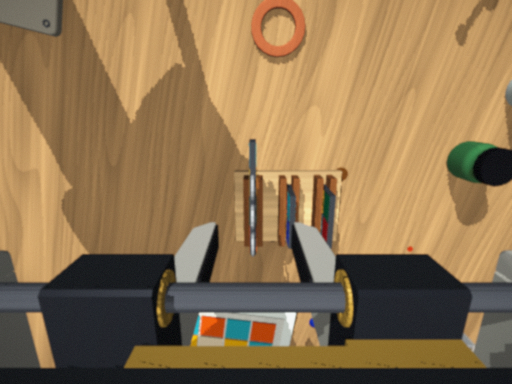

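Looking down from the wrist, the suncatcher's edge runs from (252,140) to (253,252), centred between the fingers (about column 256) and parallel to them. I'll descend and grip.

```bash
python3 -m jog '-0.003 -0.002 0.03 0;-0.003 -0.002 0.07 0;-0.003 -0.002 0.11 0;-0.003 -0.002 0.14 0;-0.003 -0.002 0.165 0;-0.003 -0.002 0.18 0;-0.003 -0.002 0.194 0;-0.003 -0.002 0.194 0'
python3 -m jog '0 0 0 0;0 0 0 0;0 0 0 0;0 0 0 0;0 0 0 0;0 0 0 0;0 0 0 0;0 0 0 0' 1 40
python3 - <<'E'
from h import *
p=np.array(arm.get_obs()['tcp_pos'])
out=[]
for c in('side','scene'):
    im=arm.capture(c); u=proj(c,p).round().astype(int); x,y=u-[25,35]; k=8
    q=cv2.resize(im[y:y+50,x:x+50],None,fx=k,fy=k,interpolation=2)
    for dz,col in((0,(255,0,0)),(.026,(0,255,0))):
        v=(proj(c,p+[0,0,dz])-[x,y]+.5)*k; cv2.circle(q,tuple(int(t) for t in v),3,col,-1)
    out.append(q)
cv2.imwrite('pics/a4.png',np.hstack(out)[:,:,::-1])
E
```

```text
time_s: 18.33
tcp_pos: [0.4139, -0.218, 0.0525]
eef_rot: [[-0.231, 0.973, -0.005], [0.973, 0.231, 0.003], [0.004, -0.004, -1.0]]
ft_force: [-0.4, 0.4, -0.4]
opening: 0.0464
finger_force: 0.0
time_s: 19.0
tcp_pos: [0.4164, -0.2197, 0.0564]
eef_rot: [[-0.231, 0.973, 0.001], [0.973, 0.231, -0.0], [-0.001, 0.001, -1.0]]
ft_force: [-0.9, 0.9, 3.5]
opening: 0.0073
finger_force: 40.0
```

View pics/a4.png

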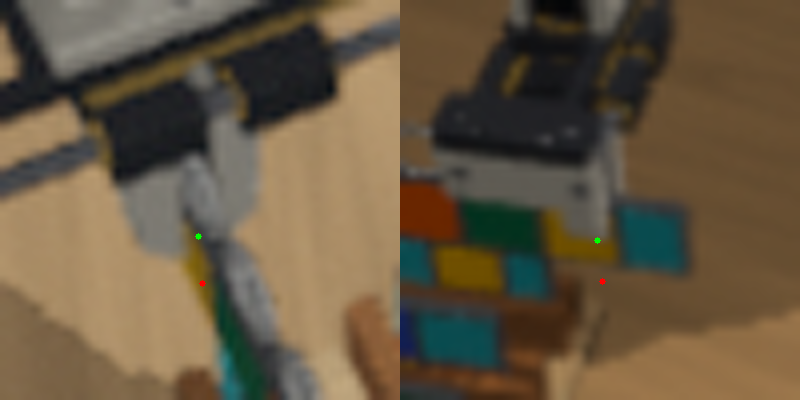

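It grips at 7.3 mm with 40 N, and the 26 mm tip offset holds here too: the green dot at (198,236) is on the fingertips. I'll lift it out slowly.

```bash
python3 -m jog '0 0 -0.01 0;0 0 -0.02 0;0 0 -0.035 0;0 0 -0.055 0;0 0 -0.08 0;0 0 -0.11 0;0 0 -0.14 0;0 0 -0.14 0'
python3 -c "
from h import *
rows([.46,.02,.20],77.9)"
```

```text
time_s: 19.77
tcp_pos: [0.4188, -0.2214, 0.2037]
eef_rot: [[-0.231, 0.973, 0.008], [0.973, 0.231, -0.006], [-0.008, 0.007, -1.0]]
ft_force: [1.1, -0.2, -1.3]
opening: 0.0073
finger_force: 40.0
t 19.77 tcp [ 0.4188 -0.2214  0.2037] yang 13.3 ROW 0.2254 0.0957 0.0027 -64.6
```

```bash
python3 -m jog '0.02 0.01 0 -5;0.05 0.02 0 -11;0.08 0.033 0 -17;0.11 0.046 0 -24;0.14 0.06 0 -30;0.17 0.072 0 -36;0.2 0.085 0 -42;0.225 0.096 0 -48'
python3 -m jog '0 0 0 -6;0 0 0 -12;0 0 0 -16.5;0 0 0 -16.5'
python3 -c "
from h import *
rows([.48,.195,.115],77.9)"
```

```text
time_s: 20.43
tcp_pos: [0.4573, 0.0236, 0.196]
eef_rot: [[-0.88, 0.475, -0.0], [0.475, 0.88, 0.0], [0.0, 0.0, -1.0]]
ft_force: [0.7, -0.7, -2.2]
opening: 0.0077
finger_force: 40.0
time_s: 20.77
tcp_pos: [0.4573, 0.0219, 0.1958]
eef_rot: [[-0.978, 0.206, -0.001], [0.206, 0.978, -0.0], [0.001, -0.0, -1.0]]
ft_force: [0.3, 0.1, -2.2]
opening: 0.0074
finger_force: 40.0
t 20.77 tcp [0.4573 0.0219 0.1958] yang 78.1 ROW 0.0134 0.1741 0.0808 0.2
```

```bash
python3 -m jog '0.002 0.025 0.012 0;0.004 0.055 0.03 0;0.007 0.085 0.045 0;0.01 0.115 0.06 0;0.013 0.14 0.075 0;0.013 0.16 0.081 0;0.013 0.16 0.081 0;0.013 0.16 0.081 0'
python3 - <<'E'
from h import *
for c in('side','scene','wrist'): tips(c,['ring_left','ring_mid','ring_right','peg','post_top'],2,1)
o=arm.get_obs();print(o['tcp_pos'])
im=arm.capture('side'); s=im[120:240,180:310]; im2=arm.capture('scene'); t=im2[120:240,220:350]
cv2.imwrite('pics/a5.png',cv2.resize(np.hstack([s,t]),None,fx=3,fy=3,interpolation=2)[:,:,::-1])
E
```

```text
time_s: 21.43
tcp_pos: [0.4779, 0.181, 0.1142]
eef_rot: [[-0.977, 0.211, -0.002], [0.211, 0.977, -0.001], [0.002, -0.001, -1.0]]
ft_force: [0.1, 0.6, -1.1]
opening: 0.0076
finger_force: 40.0
side ring_left [([0.56, 0.1642, 0.1749], 0.73)]
side ring_mid [([0.5201, 0.1742, 0.1814], 0.97)]
side ring_right [([0.4897, 0.1819, 0.1768], 0.98)]
side peg [([0.5404, 0.2495, 0.1773], 0.66)]
side post_top [([0.5435, 0.2869, 0.1891], 0.63)]
side ring_left [([0.5615, 0.1625, 0.1755], 0.9)]
side ring_mid [([0.5238, 0.1688, 0.1829], 0.65)]
side ring_right [([0.4883, 0.1794, 0.1777], 0.74)]
side peg [([0.5416, 0.2479, 0.1749], 0.72)]
side post_top [([0.5457, 0.2867, 0.1898], 0.82)]
scene ring_left [([0.5582, 0.1653, 0.1771], 0.8)]
scene ring_mid [([0.5263, 0.1752, 0.1777], 0.74)]
scene ring_right [([0.4887, 0.178, 0.1823], 0.96)]
scene peg [([0.5255, 0.1745, 0.177], 0.75)]
scene post_top [([0.5548, 0.2776, 0.1843], 0.55)]
scene ring_left [([0.5615, 0.1654, 0.1779], 0.94)]
scene ring_mid [([0.5245, 0.1767, 0.1766], 0.82)]
scene ring_right [([0.4871, 0.1767, 0.1803], 0.67)]
scene peg []
scene post_top [([0.5483, 0.279, 0.1832], 0.8)]
wrist ring_left []
wrist ring_mid [([0.5234, 0.1688, 0.1779], 0.85)]
wrist ring_right [([0.487, 0.1778, 0.175], 0.83)]
wrist peg [([0.538, 0.2501, 0.1733], 0.87)]
wrist post_top [([0.5419, 0.2795, 0.185], 0.81)]
wrist ring_left []
wrist ring_mid [([0.5256, 0.1705, 0.1758], 0.67)]
wrist ring_right [([0.4844, 0.1759, 0.1757], 0.91)]
wrist peg [([0.5378, 0.2483, 0.1759], 0.68)]
wrist post_top []
[0.47864824 0.18072246 0.11489981]
```

View pics/a5.png

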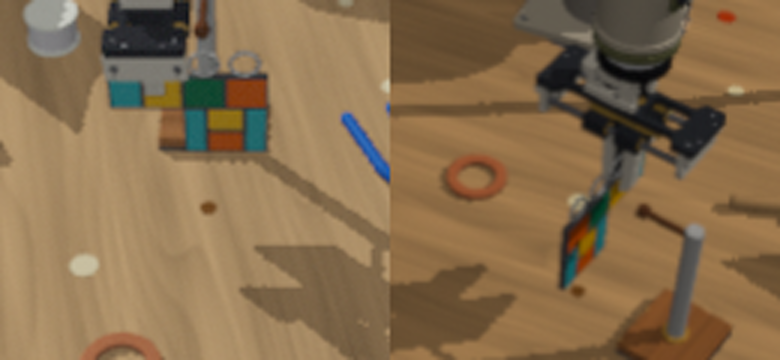

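The ring plane is square to the peg. In the side crop the middle ring is at (204,64) in front of the knob at (203,28). In scene, the plate stands off the knob, which is at (642,210). I'll correct by -3.5 mm in z and 1.5 mm laterally, then advance to just short of the knob and measure again.

```bash
python3 -m jog '0.0015 0.006 0.003 -0.2;0.0015 0.012 0.0035 -0.2;0.0015 0.02 0.0035 -0.2;0.0015 0.027 0.0035 -0.2;0.0015 0.031 0.0035 -0.2;0.0015 0.031 0.0035 -0.2;0.0015 0.031 0.0035 -0.2;0.0015 0.031 0.0035 -0.2'
python3 - <<'E'
from h import *
import collections
D=collections.defaultdict(list)
for _ in range(5):
  for c in('side','scene','wrist'):
    arm.capture(c)
    for a in['ring_left','ring_mid','ring_right','peg','post_top']:
        r=arm.tip_of(c,a)
        if r and r[0]['conf']>.5: D[a,c].append(r[0]['xyz'])
for k in sorted(D): print(k,len(D[k]),np.median(D[k],0).round(4))
o=arm.get_obs();print(o['tcp_pos'],o['time_s'],o['ft_force'])
im=arm.capture('wrist'); cv2.imwrite('pics/w5.png',cv2.resize(im[100:260,150:360],None,fx=3.7,fy=3.7,interpolation=2)[:,:,::-1])
E
```

```text
time_s: 24.0
tcp_pos: [0.4836, 0.2113, 0.1113]
eef_rot: [[-0.978, 0.207, -0.0], [0.207, 0.978, -0.0], [0.0, -0.0, -1.0]]
ft_force: [-0.7, -0.5, -2.4]
opening: 0.0077
finger_force: 40.0
('peg', 'scene') 5 [0.5348 0.2492 0.1726]
('peg', 'side') 4 [0.5406 0.2506 0.1733]
('post_top', 'scene') 4 [0.5502 0.2792 0.183 ]
('post_top', 'side') 5 [0.5454 0.2845 0.1899]
('post_top', 'wrist') 4 [0.5426 0.2805 0.1868]
('ring_left', 'scene') 5 [0.5668 0.1963 0.1765]
('ring_left', 'side') 5 [0.567  0.1952 0.1742]
('ring_mid', 'scene') 4 [0.5312 0.2043 0.175 ]
('ring_mid', 'side') 4 [0.5256 0.2005 0.1778]
('ring_mid', 'wrist') 5 [0.5293 0.2006 0.1749]
('ring_right', 'scene') 5 [0.4914 0.2092 0.1768]
('ring_right', 'side') 5 [0.4962 0.2084 0.1753]
('ring_right', 'wrist') 4 [0.4921 0.2066 0.1741]
[0.48372199 0.21134265 0.11139781] 28.5 [-0.79045493 -0.21888935 -2.63433163]
```

View pics/w5.png

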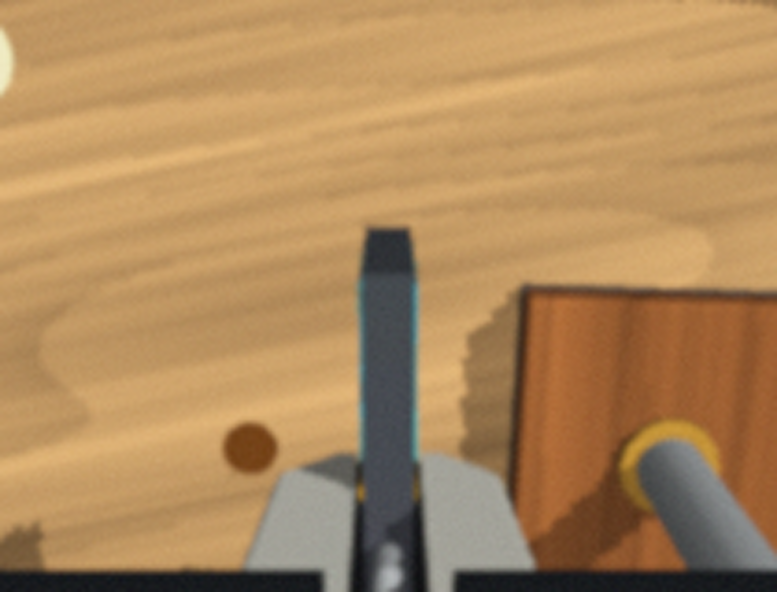

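The wrist crop shows the plate (column 390) parallel to the stand's front base edge (column 518), so the yaw is right. I'll now measure the lateral offset numerically in the side and scene images.

Run:
```python
from h import *
o=arm.get_obs();print(o['time_s'])
d=np.array([-.21,-.9777,0]);lat=np.array([.9777,-.21,0])
S={}
for c in('side','scene'):
    im=arm.capture(c); hsv=cv2.cvtColor(im,cv2.COLOR_RGB2HSV)
    cv2.imwrite(f'pics/{c}_n.png',im[:,:,::-1])
    k=proj(c,[.545+d[0]*.061,.283+d[1]*.061,.175]).round(1); r=proj(c,[.5296,.2019,.1756]).round(1)
    pt=proj(c,[.545,.283,.187]).round(1); print(c,'knob',k,'ring',r,'posttop',pt, 'px/lat mm',(proj(c,np.array([.53,.2,.175])+.001*lat)-proj(c,[.53,.2,.175])).round(2),'px/z',(proj(c,[.53,.2,.176])-proj(c,[.53,.2,.175])).round(2))
    x0,y0=(np.minimum(k,r)-[10,10]).astype(int); x1,y1=(np.maximum(k,r)+[10,10]).astype(int)
    print(x0,y0); g=im[y0:y1,x0:x1].astype(int)
    for row in range(g.shape[0]): print(y0+row,' '.join('%3d%s'%(p.mean(),'r' if p[0]-p[2]>35 else '.') for p in g[row]))
    for lab in('stand','suncatcher_mid'):
        m=arm.cut_out(c,lab)
        if m: np.save(f'pics/{c}_{lab}.npy',m[0]['mask']); w=np.argwhere(m[0]['mask']); print(lab,m[0]['conf'],w.min(0),w.max(0))
```

```text
28.55
side knob [247.8 129.8] ring [248.3 134.5] posttop [248.2 113.3] px/lat mm [ 0.36 -0.  ] px/z [-0.01 -0.28]
237 119
119  33.  29.  27.  32.  31.  43. 101r 130r 120.  96.  71r  54r  79.  99. 109. 130r 135r 133r 133r 136r 137r
120  27.  35.  41.  37.  34.  43.  99r 130r 120.  94.  69r  61r  82.  99. 111. 130r 136r 133r 132r 135r 136r
121  36.  55.  66r  63r  54.  46.  99r 129r 120.  95.  67r  56r  80. 100. 110. 131r 138r 134r 131r 134r 136r
122  41.  57r  65r  71r  73r  64.  98r 128r 117.  90.  64r  57r  81. 100. 109. 130r 138r 135r 132r 132r 135r
123  30.  33.  33.  37.  61r  70r  99r 130r 113.  81.  63r  61r  84. 100. 109. 130r 138r 136r 134r 132r 132r
124  33.  29.  27.  33.  39.  52. 100r 130r 116.  87.  62r  64.  86. 100. 111. 130r 137r 136r 134r 132r 133r
125  34.  37.  35.  32.  31.  60. 110r 129r 117r  85.  56r  66.  92. 101. 109. 130r 139r 137r 134r 132r 131r
126  38.  44.  35.  33.  34.  89r 125r 130r 113r  71.  45r  65.  91. 100. 106. 126r 137r 136r 134r 131r 129r
127  47.  46.  42.  39.  41. 102r 132r 127r  97r  51.  44r  52.  83. 100. 102. 123r 137r 135r 136r 132r 13
[... 4387 characters left out ...]
42.  30.  24.  25.  32.  41.  62.  94r 110r 112r 112r 112r 112r 112r 111r  99r  83r  66r  51r
196 118r 109r  96.  88r  87.  71.  49.  39r  31.  27.  31.  36.  52.  78. 102r 113r 113r 113r 112r 112r 114r 114r 113r 111r 100r  84r
197 118r 103r  77.  70.  67.  54.  42r  37r  32.  32.  36.  44.  65.  91. 107r 112r 113r 113r 113r 113r 112r 112r 113r 113r 112r 111r
198 108r  90r  66.  56.  49.  40r  38r  39r  39.  37.  44.  56.  72.  93. 105r 111r 112r 113r 113r 113r 113r 112r 112r 112r 112r 113r
199  90r  64.  47.  44.  42r  38r  41r  48r  44.  47.  56.  66.  77.  97. 110r 113r 113r 112r 113r 113r 113r 114r 114r 113r 112r 112r
stand 0.95 [189 295] [249 332]
suncatcher_mid 0.76 [182 284] [220 303]
```

Sub-pixel reading of the side image puts the knob centre at column 246.9 and the ring centre at 247.4. That makes the ring about 2 mm too far to +x and about 1 mm high. I'll correct that and advance slowly over the knob.

```bash
python3 -m jog '0.001 0 0.0005 0;0.0018 0 0.0008 0;0.0018 0.003 0.0008 0;0.0018 0.006 0.0008 0;0.0018 0.009 0.0008 0;0.0018 0.012 0.0008 0;0.0018 0.015 0.0008 0;0.0018 0.018 0.0008 0'
python3 - <<'E'
from h import *
o=arm.get_obs();print(o['tcp_pos'],o['ft_force'],o['moment'])
for c in('side','scene'): tips(c,['post_top','stand','ring_mid'],2,1)
E
```

```text
time_s: 29.52
tcp_pos: [0.4858, 0.2297, 0.1106]
eef_rot: [[-0.978, 0.207, -0.0], [0.207, 0.978, 0.0], [0.0, 0.0, -1.0]]
ft_force: [0.1, -0.4, -2.2]
opening: 0.0082
finger_force: 40.0
[0.48575768 0.22974037 0.1105679 ] [ 0.07074118 -0.39869915 -2.21068247] [0.05165692 0.10329516 0.03064466]
side post_top [([0.5461, 0.2864, 0.1912], 0.75)]
side stand [([0.5429, 0.2841, -0.0013], 0.92)]
side ring_mid [([0.5276, 0.2189, 0.1772], 0.72)]
side post_top [([0.5443, 0.2882, 0.1894], 0.98)]
side stand [([0.543, 0.2838, 0.0008], 0.81)]
side ring_mid [([0.5284, 0.2183, 0.1749], 0.65)]
scene post_top [([0.5497, 0.2795, 0.1819], 0.94)]
scene stand [([0.5489, 0.2855, -0.0005], 0.93)]
scene ring_mid [([0.5318, 0.2219, 0.1787], 0.85)]
scene post_top [([0.5503, 0.2802, 0.182], 0.82)]
scene stand [([0.5493, 0.2847, -0.0029], 0.84)]
scene ring_mid [([0.532, 0.2227, 0.1768], 0.81)]
```

```bash
python3 -m jog '0 0.002 0 0;0 0.004 0 0;0 0.006 0 0;0 0.008 0 0;0 0.01 0 0;0 0.012 0 0;0 0.014 0 0;0 0.014 0 0'
python3 - <<'E'
from h import *
o=arm.get_obs();print(o['tcp_pos'],o['ft_force'],o['moment'])
for c in('side','scene'): tips(c,['post_top','stand','ring_mid','base_edge'],2,1)
E
```

```text
time_s: 30.98
tcp_pos: [0.4886, 0.2435, 0.1106]
eef_rot: [[-0.978, 0.207, 0.0], [0.207, 0.978, 0.0], [-0.0, 0.0, -1.0]]
ft_force: [-0.2, 0.1, -1.3]
opening: 0.0075
finger_force: 40.0
[0.48863156 0.24345025 0.11057129] [-0.24577434  0.06500074 -1.31752326] [0.01006278 0.11976016 0.04353125]
side post_top [([0.5428, 0.285, 0.1904], 0.96)]
side stand [([0.5437, 0.283, 0.0015], 0.63)]
side ring_mid [([0.5306, 0.2326, 0.1755], 0.74)]
side base_edge [([0.5357, 0.2417, 0.0028], 0.89)]
side post_top [([0.5444, 0.2882, 0.19], 0.74)]
side stand [([0.5427, 0.2843, 0.0001], 0.68)]
side ring_mid [([0.5322, 0.2342, 0.1755], 0.81)]
side base_edge [([0.5361, 0.2424, 0.0025], 0.85)]
scene post_top [([0.5515, 0.2794, 0.1826], 0.79)]
scene stand [([0.5486, 0.2822, -0.0001], 0.95)]
scene ring_mid [([0.5367, 0.2339, 0.1743], 0.87)]
scene base_edge [([0.5355, 0.2414, 0.0009], 0.88)]
scene post_top [([0.5522, 0.2783, 0.1829], 0.91)]
scene stand [([0.5509, 0.283, -0.0018], 0.69)]
scene ring_mid [([0.5354, 0.2363, 0.1752], 0.72)]
scene base_edge [([0.5379, 0.2397, 0.0002], 0.72)]
```

```bash
python3 -m jog '0 0.003 0 0;0 0.006 0 0;0 0.009 0 0;0 0.012 0 0;0 0.015 0 0;0 0.016 0 0;0 0.016 0.002 0;0 0.016 0.004 0'
python3 -m jog '0 0 0.001 0;0 0 0.002 0;0 0 0.002 0;0 0 0.002 0'
python3 - <<'E'
from h import *
for _ in range(3):
    arm.capture('side'); o=arm.get_obs();print(o['tcp_pos'],o['ft_force'],o['moment'])
for c in('side','scene'): tips(c,['post_top','stand','ring_mid','ring_left','ring_right'],2,1)
E
```

```text
time_s: 32.65
tcp_pos: [0.492, 0.2588, 0.1065]
eef_rot: [[-0.978, 0.207, 0.0], [0.207, 0.978, -0.0], [-0.0, 0.0, -1.0]]
ft_force: [0.8, -0.3, -2.3]
opening: 0.0077
finger_force: 40.0
time_s: 32.98
tcp_pos: [0.4918, 0.2585, 0.1045]
eef_rot: [[-0.978, 0.207, -0.0], [0.207, 0.978, -0.0], [0.0, -0.0, -1.0]]
ft_force: [0.8, 0.7, -1.0]
opening: 0.0074
finger_force: 40.0
[0.49192397 0.25856241 0.10459836] [-0.39155192  0.54810989 -1.79606637] [ 0.02001436  0.09225101 -0.0483696 ]
[0.49199411 0.25861803 0.10468964] [ 0.23370339  0.56557673 -1.650455  ] [ 0.00758319  0.12683261 -0.04775949]
[0.49198516 0.2586712  0.10469734] [-0.01547917 -0.07252384 -1.2214004 ] [0.00707196 0.09736474 0.01707077]
side post_top [([0.5473, 0.2841, 0.19], 0.79)]
side stand [([0.5452, 0.2842, -0.0035], 0.88)]
side ring_mid [([0.5341, 0.2482, 0.173], 0.92)]
side ring_left [([0.5758, 0.2436, 0.1653], 0.89)]
side ring_right [([0.7823, -0.0203, -0.0027], 0.75)]
side post_top [([0.5441, 0.2859, 0.1903], 0.75)]
side stand [([0.5446, 0.2821, -0.0], 0.85)]
side ring_mid [([0.5331, 0.2489, 0.1728], 0.82)]
side ring_left [([0.2935, 0.3618, -0.0019], 0.73)]
side ring_right [([0.5047, 0.2591, 0.1671], 0.79)]
scene post_top [([0.551, 0.2798, 0.1819], 0.8)]
scene stand [([0.5508, 0.2855, -0.0009], 0.64)]
scene ring_mid [([0.5375, 0.2566, 0.1682], 0.72)]
scene ring_left []
scene ring_right [([0.5001, 0.2546, 0.1686], 0.7)]
scene post_top [([0.5482, 0.2772, 0.1858], 0.83)]
scene stand [([0.5493, 0.2822, 0.0001], 0.61)]
scene ring_mid [([0.5421, 0.2531, 0.166], 0.83)]
scene ring_left [([0.575, 0.2401, 0.1662], 0.56)]
scene ring_right [([0.5016, 0.2566, 0.1672], 0.55)]
```

Still free. I'll lower 1.5 mm more in small steps and watch Fz.

```bash
python3 -m jog '0 0 0.0005 0;0 0 0.001 0;0 0 0.0015 0;0 0 0.0015 0'
cat > f.py <<'E'
from h import *
F=[]
for _ in range(5):
    arm.capture('side'); o=arm.get_obs();F.append([*o['ft_force'],*o['moment'],*o['tcp_pos']])
print(np.mean(F,0).round(3))
E
python3 f.py
python3 -m jog '0 0 0.0005 0;0 0 0.001 0;0 0 0.0015 0;0 0 0.0015 0'
python3 f.py
```

```text
time_s: 34.67
tcp_pos: [0.4921, 0.2587, 0.1033]
eef_rot: [[-0.978, 0.207, 0.0], [0.207, 0.978, 0.0], [-0.0, 0.0, -1.0]]
ft_force: [-0.2, 0.2, -0.6]
opening: 0.0076
finger_force: 40.0
[ 0.088 -0.417 -0.011 -0.004  0.006 -0.007  0.492  0.259  0.103]
time_s: 35.25
tcp_pos: [0.4925, 0.2588, 0.1025]
eef_rot: [[-0.978, 0.207, 0.001], [0.207, 0.978, 0.0], [-0.001, 0.001, -1.0]]
ft_force: [-2.1, -1.1, 4.9]
opening: 0.0077
finger_force: 40.0
[-1.553 -1.127  6.266 -0.144 -0.075 -0.053  0.493  0.259  0.103]
```

The ring is on the peg: Fz went from -1.6 to 0, then to +6 N. I'll back off 1 mm and release.

```bash
python3 -m jog '0 0 -0.0005 0;0 0 -0.001 0;0 0 -0.001 0' - 20
python3 f.py
python3 -m jog '0 0 0 0;0 0 0 0;0 0 0 0;0 0 0 0;0 0 0 0;0 0 0 0' 0.75 5
python3 - <<'E'
from h import *
for c in('side','scene'): tips(c,['post_top','stand','ring_mid','ring_left','ring_right'],1,1)
print(arm.get_obs()['ft_force'],arm.get_obs()['finger_force'])
E
```

```text
time_s: 35.75
tcp_pos: [0.4922, 0.2588, 0.1028]
eef_rot: [[-0.978, 0.207, 0.001], [0.207, 0.978, 0.0], [-0.001, 0.0, -1.0]]
ft_force: [1.8, 1.2, 2.6]
opening: 0.0075
finger_force: 20.0
[ 1.753  0.188  2.95   0.053 -0.395  0.034  0.492  0.259  0.103]
time_s: 36.5
tcp_pos: [0.4917, 0.2586, 0.1024]
eef_rot: [[-0.978, 0.207, -0.0], [0.207, 0.978, -0.0], [0.0, -0.0, -1.0]]
ft_force: [-0.5, -0.0, -0.1]
opening: 0.023
finger_force: 0.0
side post_top [([0.5459, 0.287, 0.189], 0.8)]
side stand [([0.5459, 0.2851, -0.0004], 0.59)]
side ring_mid [([0.5337, 0.2492, 0.1711], 0.94)]
side ring_left [([0.575, 0.2411, 0.1642], 0.88)]
side ring_right [([0.5374, 0.2512, 0.1718], 0.65)]
scene post_top [([0.55, 0.2824, 0.1846], 0.78)]
scene stand [([0.5507, 0.2816, -0.0007], 0.93)]
scene ring_mid [([0.5388, 0.2528, 0.1676], 0.7)]
scene ring_left [([0.5732, 0.2442, 0.1687], 0.73)]
scene ring_right []
[-0.39900075  0.72531968 -0.36576501] 0.0
```

```bash
python3 -m jog '0 0 -0.004 0;0 0 -0.01 0;0 0 -0.017 0;0 0 -0.025 0;0 0 -0.033 0;0 0 -0.043 0;0 0 -0.055 0;0 0 -0.07 0'
python3 -m jog '0 0 -0.03 0;0 0 -0.06 0;0.03 -0.02 -0.08 0;0.06 -0.03 -0.09 0;0.06 -0.03 -0.09 0;0.06 -0.03 -0.09 0'
python3 - <<'E'
from h import *
for c in('side','scene'): im=tips(c,['post_top','stand','peg','ring_mid','ring_left','ring_right','suncatcher_mid','foil_roll','brush'],3,1)
print(arm.get_obs()['ft_force'],arm.get_obs()['time_s'])
E
```

```text
time_s: 37.77
tcp_pos: [0.4916, 0.2586, 0.1734]
eef_rot: [[-0.978, 0.207, -0.001], [0.207, 0.978, -0.0], [0.001, -0.0, -1.0]]
ft_force: [0.3, -1.3, -0.7]
opening: 0.0234
finger_force: 0.0
time_s: 38.27
tcp_pos: [0.4271, 0.2421, 0.2652]
eef_rot: [[-0.978, 0.207, 0.004], [0.207, 0.978, 0.002], [-0.004, 0.002, -1.0]]
ft_force: [0.2, -0.4, 0.3]
opening: 0.0233
finger_force: 0.0
side post_top [([0.3967, 0.4534, -0.0015], 0.71)]
side stand [([0.5439, 0.2823, -0.0009], 0.91)]
side peg [([0.5372, 0.2511, 0.1756], 0.92)]
side ring_mid [([0.5344, 0.2491, 0.1696], 0.75)]
side ring_left [([0.5735, 0.2424, 0.1637], 0.64)]
side ring_right [([0.505, 0.2595, 0.1662], 0.85)]
side suncatcher_mid [([0.5605, 0.2449, 0.106], 0.74)]
side foil_roll [([0.4079, -0.0271, 0.0013], 0.62)]
side brush [([0.2902, 0.3608, 0.0004], 0.93)]
side post_top [([0.5449, 0.2851, 0.1911], 0.71)]
side stand [([0.5439, 0.2837, -0.0021], 0.59)]
side peg [([0.5401, 0.2499, 0.173], 0.62)]
side ring_mid [([0.5336, 0.2483, 0.1694], 0.6)]
side ring_left [([0.5757, 0.2388, 0.1648], 0.62)]
side ring_right [([0.5007, 0.2579, 0.1675], 0
[... 1226 characters left out ...]
]
scene ring_right [([0.5015, 0.2552, 0.1692], 0.64)]
scene suncatcher_mid [([0.5601, 0.242, 0.1053], 0.76)]
scene foil_roll [([0.4038, -0.0214, 0.0003], 0.72)]
scene brush [([0.2926, 0.3575, -0.0013], 0.64)]
scene post_top [([0.5509, 0.281, 0.1817], 0.87)]
scene stand [([0.5495, 0.2863, 0.0008], 0.81)]
scene peg [([0.5373, 0.2505, 0.1719], 0.67)]
scene ring_mid [([0.7815, -0.0186, -0.002], 0.75)]
scene ring_left [([0.5739, 0.2422, 0.1672], 0.73)]
scene ring_right [([0.498, 0.2548, 0.1687], 0.63)]
scene suncatcher_mid [([0.559, 0.2445, 0.1066], 0.72)]
scene foil_roll [([0.4033, -0.022, -0.0008], 0.71)]
scene brush [([0.2936, 0.3616, -0.0009], 0.74)]
[0.22137844 0.1794787  0.66526963] 41.2667
```

It hangs level within about 3 degrees and stays still across the repeated views, and the arm is clear of it. Handing in.

```bash
python3 -c "
from station import arm
print(arm.sign_off())"
```

```text
the job is handed in; nothing more can be done
None
```

The stand is upright on its base, the suncatcher hangs by its middle ring within about 3 degrees of level, and the job was handed in at about 41 s; no verdict came back, and I did not re-measure the rack panels, jar, bottle, spool or pliers at the end.

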